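# Build the two-tier kiln load

## Task

Build the two-tier load on the sand-coloured kiln shelf: stand the white post centred on the white pad and the terracotta post centred on the terracotta pad, and set the amber paperweight, flat side down, on the shelf midway between them. Then bridge the two posts with the charcoal slab, its middle over the middle of the shelf and lying lengthwise along it, and stand the green vase upright on the middle of the slab. Leave the blue jar and the dark spectacles where they are, and let go of everything.

Things in the scene. Friction and masses are not known exactly. Their poses are not given: they have to be found in the camera images.
- kiln_shelf: Fixed sand-coloured rectangular ceramic slab lying on the table, 110 mm (its x) by 240 mm (its y) by 15 mm thick. Origin at the centre of its underside, on the table; z up. Its top is 15 mm above the origin. The two pads lie on it, centred 70 mm either side of its middle along its y; which pad is at which end varies.
- white_pad: Fixed white square pad on the kiln shelf, 60 x 60 x 3 mm, parallel to the shelf. Origin at the centre of its underside; its top is 18 mm above the table.
- terracotta_pad: Fixed red-brown square pad on the kiln shelf, 60 x 60 x 3 mm, parallel to the shelf. Origin at the centre of its underside; its top is 18 mm above the table.
- white_post: Loose white square kiln post with a dark round mark on top, 40 x 40 mm (x, y) and 50 mm tall, about 0.12 kg, standing on the table. Origin at the centre of its underside, z up, x and y square to its sides.
- terracotta_post: Loose red-brown square kiln post with a dark round mark on top, 40 x 40 mm (x, y) and 50 mm tall, about 0.12 kg, standing on the table. Origin at the centre of its underside, z up, x and y square to its sides.
- amber_weight: Loose solid amber-orange glass paperweight, round, 46 mm across and 27 mm tall; straight-sided from 4 to 18 mm above its flat base, then domed; about 0.09 kg. Origin at the centre of its flat base, z up.
- bridge_slab: Loose charcoal ceramic bar lying flat on the table, 50 mm wide (its x), 200 mm long (its y), 14 mm thick, about 0.26 kg. Origin at the centre of its underside, z up. Laid on both posts, its underside is 68 mm and its top 82 mm above the table.
- green_vase: Loose small green glass vase, solid and round, standing upright: 32 mm across the foot, 42 mm at its widest 20 mm up, 20 mm at the neck 45 mm up, 30 mm at the lip; 55 mm tall, about 0.08 kg. Origin at the centre of its foot, z up.
- frit_jar: Loose blue jar with a metal cap, 48 mm across, 70 mm tall, a bystander to be left alone. Origin at the centre of its base.
- glasses: Loose dark work spectacles with folded arms, about 135 mm (y) by 40 mm (x), 50 mm tall, a bystander to be left alone. Origin on the table under their middle.
There are look-alikes about, which are no part of the job. What is shaped like the bridge_slab but purple, turquoise or yellow is not meant.

How it is judged:
By the outcome, as a careful person would: the job done as asked, in the order asked, and still so for the second after the job is handed in, with the robot touching nothing.
It also fails if it takes over 102 s, if anything falls off the work surface, if the arm or the gripper's body presses on something with over 40 N, if the wrist force passes 120 N, or if a joint passes its speed limit or range.

## Robot

A 7-joint arm with a two-finger parallel gripper is mounted at the origin on the work surface. World frame = base frame: x ahead of the robot, y to its left, z up, the work surface at z = 0. Lengths are in mm, angles in rad, forces in N, time in s.
With the tool pointing down it reaches from about 400 to 875 mm from the base axis. Payload 19.3 kg.
Tool frame: the origin (TCP) lies at the very end of the fingers, on their centre line; the grasp point (between the pads) lies 19 mm behind it (grip_point_offset is the z of the grasp point in the tool frame, in mm); z points along the fingers, x is the direction in which the jaws open and shut, and the axes are right-handed (so a half turn about z gives the same grasp; the last joint's range is limited). The gripper opens to 85 mm and grips with 20 to 120 N. Pads are 22 mm wide; open, the fingers measure 114 mm over their backs; the gripper's body (76 mm by 85 mm) begins 54 mm behind the grasp point. The pads swing forward as they close: fully open they stand 13 mm farther back than shut.
Start: joints at [1.189, 0.521, -0.036, 1.599, 0.021, 1.021, -0.113], TCP at [191.705, -594.865, 231.291] pointing down, gripper open.
Joint ranges: [-2.91, 2.91], [-0.3, 2.13], [-1.5, 1.42], [0.17, 2.43], [-1.26, 4.41], [0.16, 1.93], [-2.52, 2.52]. Speed limits (rad/s): [1.89, 1.89, 2.39, 2.39, 3.01, 3.01, 3.01].

## Interface

Orientations are given as a 3x3 rotation matrix whose columns are the frame's x, y, z axes.
In Python, from workcell import movep, movel, goto_joints, open_gripper, clamp, wait, inverse_kinematics, read_state, camera, PlanningError, finish_job, grip_point_offset gives the robot as it stands. Calls block until the motion is done:
- movep(position, orientation): joint-space move of the TCP to a pose.
- movel(position, frame=None, max_speed=150, guard=None): straight line of the TCP; frame=None keeps the orientation; max_speed is the mean speed in mm/s. With guard (N) it stops when the force on the tool has changed by that much, and returns True; else False.
- goto_joints(angles): joint-space move.
- open_gripper() and clamp(): open the fingers fully, or close them until they stop; the grip force is fixed at half the most.
- wait(seconds).
- inverse_kinematics(position, orientation): joint angles nearest the present ones, or None.
- read_state(): the state.
- camera(name): name is "scene" or "top"; returns a dict with "image" (400x640x3 uint8, blue, green, red), "range_z" (400x640 float32, mm along the optical axis (not along the pixel's ray), 0 where there is no reading), "fx", "fy", "cx", "cy" (pixels), "dist_coeffs" ([k1, k2, p1, p2, k3] as OpenCV has them; the pictures are not rectified), "cam_to_world" (4x4, takes a point from camera to world coordinates). Camera axes: x right, y up, looking along -z (the intrinsics and any distortion apply to the point x, -y, -z); pixel columns grow to the right and rows downward; lengths in mm; the calibration is good to about 2 mm. A picture is of the moment at which its call begins.
A pose or a line that the arm cannot do raises PlanningError and nothing moves.
- finish_job(): hands the job in, once; it reports no verdict.
The state is a dict: "time": time; "qpos": joint angles; "qvel": joint speeds; "joint_efforts": joint torques, N m; "eef_pos": TCP position; "tool_rot": TCP orientation; "ft_force": force on the tool from outside, world axes, zero at the start; "torque": the same for the moment, N m; "finger_gap": finger opening in mm.
Only numpy, scipy, OpenCV 4.12 (cv2) and the standard library are available. Lean on these libraries where they do the work, as an engineer would, in place of code of your own. Each camera call takes 0.05 s, during which the arm holds its last target.

## Working session

There is one attempt and no reset: what is moved stays moved. The work goes in short steps, each a Python script; the robot and the scene stay as the last script left them, time stands still between calls to the robot, and variables do not carry over. Pictures are saved under pics/ and viewed, and the job is handed in when it is done.

```bash
ls; mkdir -p pics
python3 - <<'E'
from workcell import *
import cv2,numpy as np
for n in("scene","top"):
    c=camera(n);cv2.imwrite(f"pics/{n}0.png",c["image"]);np.savez(f"{n}0.npz",**c)
    print(n,c["fx"],c["fy"],c["cx"],c["cy"],c["dist_coeffs"],np.round(c["cam_to_world"],3).tolist(),(c["range_z"]>0).mean())
s=read_state();print(s["time"],s["finger_gap"],s["tool_rot"],grip_point_offset)
E
```

```text
pics
scene 420.03040615115145 420.03040615115145 317.1964597260328 200.64711802775514 [-0.02738445  0.          0.          0.          0.        ] [[0.362, -0.539, 0.76, 1331.246], [0.932, 0.204, -0.299, -397.406], [0.006, 0.817, 0.577, 698.786], [0.0, 0.0, 0.0, 1.0]] 0.99607421875
top 410.23279814168035 410.23279814168035 318.9907985854695 204.57927859220553 [-0.02599516  0.          0.          0.          0.        ] [[0.019, 0.986, -0.167, 302.487], [-1.0, 0.021, 0.01, -36.089], [0.014, 0.167, 0.986, 1029.726], [0.0, 0.0, 0.0, 1.0]] 0.996109375
0.1 85.36081598083253 [[ 3.06785534e-01 -9.51778606e-01 -3.48199221e-04]
 [-9.51778150e-01 -3.06785728e-01  9.32615874e-04]
 [-9.94466389e-04  4.52953516e-05 -9.99999504e-01]] -18.700000000000003
```

View pics/top0.png

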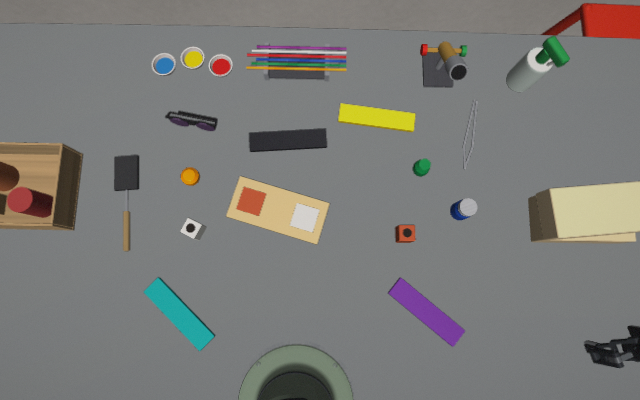

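View pics/scene0.png

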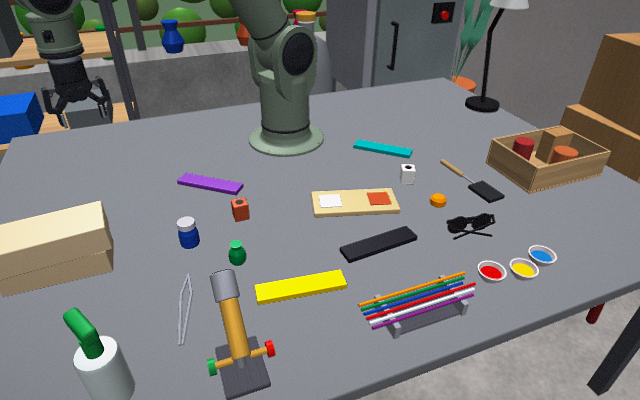

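Top view: white post (192,229), terracotta post (406,233), shelf (278,210) with the red pad (252,201) and white pad (305,217), amber weight (190,176), vase (422,167), jar (463,209), glasses (192,121).
Bars: charcoal (288,140), yellow (377,117), turquoise (180,313), purple (426,312). Only the one at (288,140) is charcoal; the spatula blade at (126,172) is dark too, but it is short and has a handle. I'll confirm this in a crop and measure.

```bash
cat > h.py <<'E'
import numpy as np,cv2
def K(c): return np.array([[c["fx"],0,c["cx"]],[0,c["fy"],c["cy"]],[0,0,1]],float)
def rays(c,px):
    u=cv2.undistortPoints(np.asarray(px,np.float64).reshape(-1,1,2),K(c),np.asarray(c["dist_coeffs"],float)).reshape(-1,2)
    return np.c_[u[:,0],-u[:,1],-np.ones(len(u))]
def onplane(c,px,z):
    M=np.asarray(c["cam_to_world"]);d=rays(c,px)@M[:3,:3].T;o=M[:3,3]
    return (o+d*((z-o[2])/d[:,2])[:,None])[:,:2]
def world(c):
    H,W=c["range_z"].shape;vv,uu=np.mgrid[:H,:W]
    M=np.asarray(c["cam_to_world"])
    p=rays(c,np.c_[uu.ravel(),vv.ravel()])*np.asarray(c["range_z"]).reshape(-1,1)
    return (p@M[:3,:3].T+M[:3,3]).reshape(H,W,3)
def blob(m,near):
    n,l,s,ce=cv2.connectedComponentsWithStats(m.astype(np.uint8),connectivity=8)
    k=[i for i in range(1,n) if s[i,4]>=12]
    i=min(k,key=lambda i:np.hypot(*(ce[i]-near)))
    return l==i
def rect(c,m,z):
    "min-area rect of mask on plane z: centre, sizes(+1px edge), angle of long side, centroid"
    v,u=np.nonzero(m);p=onplane(c,np.c_[u,v],z)
    (cx,cy),(a,b),t=cv2.minAreaRect(p.astype(np.float32))
    t=np.radians(t)
    if b>a:a,b,t=b,a,t+np.pi/2
    return np.round([cx,cy,a,b],1),round(float((t+np.pi/2)%np.pi-np.pi/2),3),np.round(p.mean(0),1),len(p)
E
python3 - <<'E'
from h import *
pts=dict(top=dict(wpost=(192,228),tpost=(405,234),shelf=(278,210),tpad=(252,201),wpad=(305,217),amber=(190,176),slab=(288,140),vase=(422,167),jar=(467,207),gl=(192,121)),
 scene=dict(wpost=(408,168),tpost=(239,203),shelf=(355,203),tpad=(379,198),wpad=(330,201),amber=(438,199),slab=(379,243),vase=(237,245),jar=(188,224),gl=(470,222)))
for n in("top","scene"):
    c=dict(np.load(n+"0.npz"));W=world(c);hsv=cv2.cvtColor(c["image"],cv2.COLOR_BGR2HSV)
    for k,(u,v) in pts[n].items():
        print(n,k,hsv[v,u],np.round(W[v,u]))
    t=W[300:380,240:340,2] if 0 else W[250:270,260:340,2]
    print("table z",np.median(t))
c=dict(np.load("top0.npz"))["image"]
a=cv2.resize(c[95:270,140:440],None,fx=2.6,fy=2.6,interpolation=cv2.INTER_NEAREST);cv2.imwrite("pics/crop0.png",a)
E
```

```text
top wpost [14 61 46] [405. 256.  52.]
top tpost [17 55 42] [ 401. -254.   52.]
top shelf [ 20  93 213] [458.  55.  19.]
top tpad [  7 178 186] [479. 121.  20.]
top wpad [ 17   8 211] [442. -12.  20.]
top amber [ 21 243 211] [538. 278.  27.]
top slab [114  25  52] [642.  36.  15.]
top vase [ 72 195 140] [ 567. -298.   56.]
top jar [120   1 174] [ 467. -400.   70.]
top gl [ 0 12 42] [677. 278.  43.]
table z 0.7845319566449689
scene wpost [  8 170  18] [413. 258.  50.]
scene tpost [90  4 68] [ 414. -259.   51.]
scene shelf [ 23  86 240] [477.  53.  14.]
scene tpad [  7 201 219] [485. 124.  19.]
scene wpad [150   2 248] [448. -11.  18.]
scene amber [ 18 255 236] [558. 271.  27.]
scene slab [137  40  57] [652.  36.  13.]
scene vase [ 74 180 207] [ 582. -301.   55.]
scene jar [120   9 231] [ 479. -397.   67.]
scene gl [150  55  14] [678. 287.  29.]
table z -0.3326494555092836
```

View pics/crop0.png

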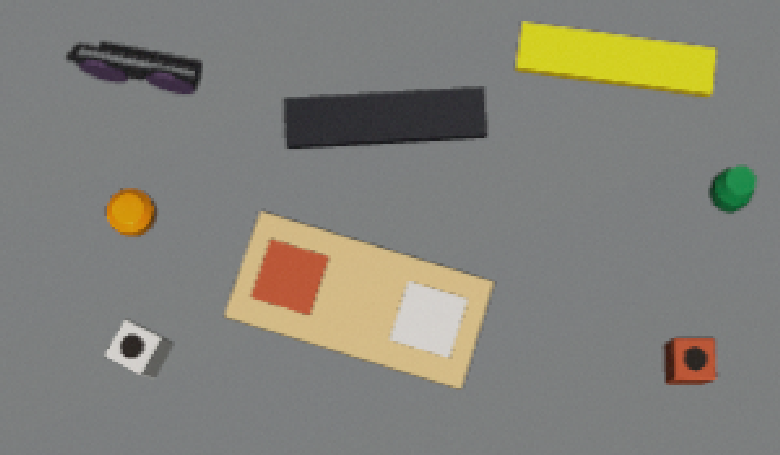

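The crop confirms the charcoal bar at crop (386,117), pixel (288,140). It has the slab's shape and is neither yellow, purple nor turquoise. Now the precise measurements.

```bash
cat > meas.py <<'E'
from h import *
N=dict(top=dict(wpost=(192,228),tpost=(405,234),shelf=(278,210),tpad=(252,201),wpad=(305,217),amber=(190,176),slab=(288,140),vase=(422,167)),
 scene=dict(wpost=(408,168),tpost=(239,203),shelf=(355,203),tpad=(379,198),wpad=(330,201),amber=(438,199),slab=(379,243),vase=(237,245)))
Z=dict(wpost=50,tpost=50,shelf=15,tpad=18,wpad=18,amber=20,slab=14,vase=55)
def masks(c):
    W=world(c);z=W[...,2];h,s,v=[x.astype(int) for x in cv2.split(cv2.cvtColor(c["image"],cv2.COLOR_BGR2HSV))]
    return W,dict(wpost=(z>44),tpost=(z>44),shelf=(s>50)&(z>7)&(z<30),
     tpad=(s>130)&((h<13)|(h>172))&(z>8),wpad=(s<45)&(v>160)&(z>8),amber=(s>150)&(h>8)&(h<30)&(z>-3),
     slab=(v<90)&(z>7)&(z<22),vase=(h>55)&(h<90)&(s>100)&(z>-3))
def run(c,n,only=None,near=None):
    W,M=masks(c)
    for k in only or N[n]:
        m=blob(M[k],(near or N[n])[k])
        if k=="shelf":
            m=blob((M['shelf']|M['tpad']|M['wpad']),N[n][k])
        print(n,k,*rect(c,m,Z[k]),"z",np.round(np.percentile(W[m][:,2],[5,50,95]),0))
if __name__=="__main__":
    for n in("top","scene"): run(dict(np.load(n+"0.npz")),n)
E
python3 meas.py
```

```text
top wpost [405.8 258.8  42.8  39.1] 1.135 [406.  259.3] 285 z [47. 51. 53.]
top tpost [ 405.3 -256.8   39.9   36.2] -1.551 [ 405.2 -256.8] 271 z [47. 51. 54.]
top shelf [460.6  56.7 237.5 109.8] 1.291 [460.1  56.5] 4080 z [13. 16. 21.]
top tpad [480.1 124.   59.6  58.5] -0.274 [480.  123.9] 554 z [16. 19. 22.]
top wpad [442.  -10.6  59.8  59.1] 1.292 [441.9 -10.5] 567 z [16. 19. 22.]
top amber [541.1 281.5  44.7  42.9] 0.069 [540.2 281.2] 259 z [17. 24. 29.]
top slab [643.4  38.  197.4  52.5] -1.489 [643.6  38.1] 1460 z [11. 15. 18.]
top vase [ 567.9 -297.4   47.5   36.4] -0.776 [ 567.4 -296.9] 230 z [21. 40. 58.]
scene wpost [413.4 258.4  48.4  42.1] -0.39 [413.  259.3] 115 z [45. 49. 52.]
scene tpost [ 411.8 -258.1   47.3   40.2] 0.033 [ 411.6 -257.8] 153 z [45. 49. 52.]
scene shelf [468.3  55.2 238.9 119.2] 1.291 [469.3  53.9] 2021 z [11. 15. 19.]
scene tpad [483.  124.2  61.5  59.5] -0.296 [483.4 124. ] 260 z [16. 18. 20.]
scene wpad [444.  -10.3  63.6  60.9] -0.272 [444.6 -10.5] 284 z [15. 18. 20.]
scene amber [551.5 275.   68.   41.7] -0.615 [553.3 274.9] 181 z [ 5. 20. 27.]
scene slab [650.8  36.  202.5  55.9] -1.496 [650.7  33. ] 1150 z [ 9. 13. 16.]
scene vase [ 605.7 -306.2   86.3   35.7] -0.202 [ 607.8 -307.6] 348 z [ 8. 35. 56.]
```

```bash
cat > fine.py <<'E'
from meas import *
def go(c,n,near=None):
    W,M=masks(c);z=W[...,2];P=near or N[n]
    out={}
    for k,lo,zp in(("vase",49,54.5),("amber",20,24)):
        m=blob(M[k]&(z>lo),P[k]); v,u=np.nonzero(m)
        p=onplane(c,np.c_[u,v],zp); out[k]=p.mean(0)
        print(n,k,len(p),p.mean(0).round(1),"3d med",np.median(W[m],0).round(1),"ext",np.ptp(p,0).round(0))
if __name__=="__main__":
    for n in("top","scene"): go(dict(np.load(n+"0.npz")),n)
    for n in("top","scene"):
        c=dict(np.load(n+"0.npz"));W,M=masks(c);z=W[...,2]
        # dark round marks on post tops
        v3=cv2.cvtColor(c["image"],cv2.COLOR_BGR2HSV)[...,2]
        for k in("wpost","tpost"):
            m=blob((z>44)&(v3<90),N[n][k]); v,u=np.nonzero(m);print(n,k,"mark",len(u),onplane(c,np.c_[u,v],50).mean(0).round(1))
E
python3 fine.py
python3 - <<'E'
from workcell import *
import numpy as np
def R(p): c,s=np.cos(p),np.sin(p); return np.array([[c,s,0],[s,-c,0],[0,0,-1.]])
for nm,x,y,z,ps in(("wp",407,259,12,-.42),("tp",406.6,-256.7,12,.02),("wpad",443,-10.5,30,-.28),("tpad",481.6,124,30,-.28),("am",541.7,281,1.5,-.28),("slab",644.9,38,.5,.082),("mid",462,57,68.5,-.28),("vase",570,-297,2,-.5),("midv",462,57,84,-.28)):
    for f in(0,np.pi):
        q=inverse_kinematics([x,y,z],R(ps+f));print(nm,f>0,None if q is None else np.round(q,2))
E
```

```text
top vase 104 [ 575.6 -304. ] 3d med [ 575.4 -303.1   55.5] ext [26. 27.]
top amber 210 [541.3 281.6] 3d med [540.9 280.9  25.2] ext [44. 41.]
scene vase 83 [ 576.6 -303.2] 3d med [ 576.8 -303.1   54.6] ext [29. 27.]
scene amber 92 [546.7 278.8] 3d med [547.9 277.2  24.4] ext [41. 41.]
top wpost mark 56 [406.4 261.6]
top tpost mark 54 [ 405.6 -258.7]
scene wpost mark 12 [407.9 260.9]
scene tpost mark 18 [ 406.4 -258.2]
wp False [-0.38  0.7  -0.41  2.09  0.61  0.47 -1.68]
wp True [ 0.07  0.95 -1.08  2.07  1.15  0.91  1.03]
tp False [ 0.66  0.68 -0.28  2.1   0.45  0.42  0.03]
tp True [ 0.26  0.7   0.24  2.12 -0.43  0.37 -2.27]
wpad False [ 0.13  0.62 -0.31  2.19  0.48  0.4  -0.85]
wpad True [-0.6   0.76  0.68  2.23 -1.04  0.52 -2.52]
tpad False [-0.02  0.69 -0.47  2.05  0.6   0.54 -1.2 ]
tpad True [ 0.47  1.08 -1.28  2.03  1.21  1.12  1.47]
am False [-0.21  0.87 -0.55  1.75  0.66  0.72 -1.39]
am True [ 0.17  1.23 -1.28  1.73  1.26  1.25  1.4 ]
slab False [ 0.16  0.89 -0.49  1.65  0.57  0.74 -0.52]
slab True [-0.57  1.    0.69  1.69 -0.86  0.78 -2.52]
mid False [ 0.13  0.58 -0.49  2.12  0.51  0.56 -1.02]
mid True [-0.98  0.95  1.13  2.17 -1.2   0.91 -2.5 ]
vase False [ 0.51  0.85 -0.19  1.67  0.23  0.65 -0.3 ]
vase True [-0.06  1.02  0.74  1.7  -0.92  0.81 -2.52]
midv False [ 0.17  0.56 -0.54  2.11  0.5   0.6  -1.01]
midv True [-1.01  0.97  1.2   2.16 -1.2   0.97 -2.5 ]
```

```bash
cat > act.py <<'E'
from workcell import *
import numpy as np,cv2
def R(p): c,s=np.cos(p),np.sin(p); return np.array([[c,s,0],[s,-c,0],[0,0,-1.]])
SY=1.291; MID=np.array([462.3,56.8]); D=np.array([np.cos(SY),np.sin(SY)]); JP=SY-np.pi/2
TP=MID+70*D; WP=MID-70*D
def pick(xy,psi,z,hi=150):
    x,y=xy
    movep([x,y,hi],R(psi)); movel([x,y,z],max_speed=200); clamp()
    s=read_state();print("grip",s["finger_gap"],s["eef_pos"],s["time"])
    movel([x,y,hi],max_speed=250)
    s=read_state();print("lifted",s["finger_gap"],s["ft_force"],s["time"])
def place(xy,psi,z,hi=150,g=6):
    x,y=xy
    movep([x,y,hi],R(psi)); movel([x,y,z+12],max_speed=200)
    r=movel([x,y,z-1.5],max_speed=40,guard=g); s=read_state();print("touch",r,s["eef_pos"],s["finger_gap"])
    open_gripper(); movel([x,y,hi],max_speed=250);print(read_state()["time"])
def snap(t):
    for n in("scene","top"):
        c=camera(n);np.savez(f"{n}{t}.npz",**c);im=c["image"]
        im=im[130:300,140:440] if n=="top" else im[120:300,170:480]
        cv2.imwrite(f"pics/{n}{t}.png",cv2.resize(im,None,fx=2.5,fy=2.5,interpolation=cv2.INTER_CUBIC))
E
python3 - <<'E'
from act import *
pick((407.2,261.2),-.42,12)
place(WP,JP,30)
E
```

```text
grip 39.64092304388477 [407.62096373 261.23016914  12.71890171] 4.5417
lifted 39.18583511785709 [-0.97103817 -0.41031753 -1.13250249] 5.2417
touch True [443.50294572 -10.65309416  30.25792962] 39.67337090669416
8.4833
```

Run:
```python
from act import *
pick((406,-258.4),.02,12)
place(TP,JP,30)
movep([560,285,170],R(JP))
snap(1)
```

```text
grip 39.5832722407905 [ 406.16320254 -258.71910825   12.62738774] 10.8
lifted 39.444327485838876 [ 0.02071217  0.51503693 -1.18063434] 11.5
touch True [482.35777305 123.8983614   30.31967115] 39.81681993550582
15.1417
```

View pics/top1.png

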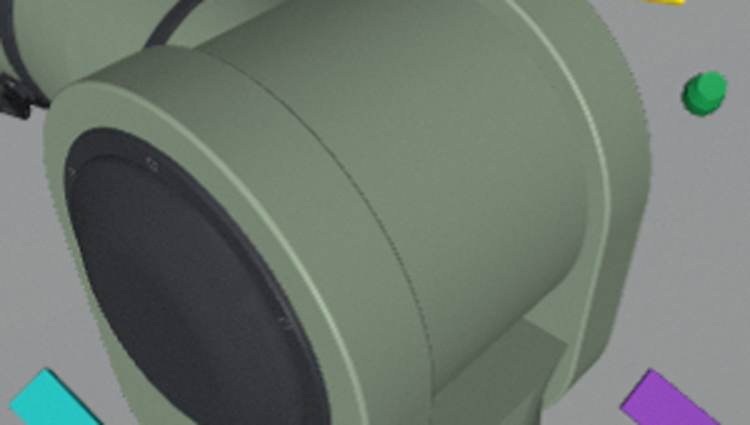

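View pics/scene1.png

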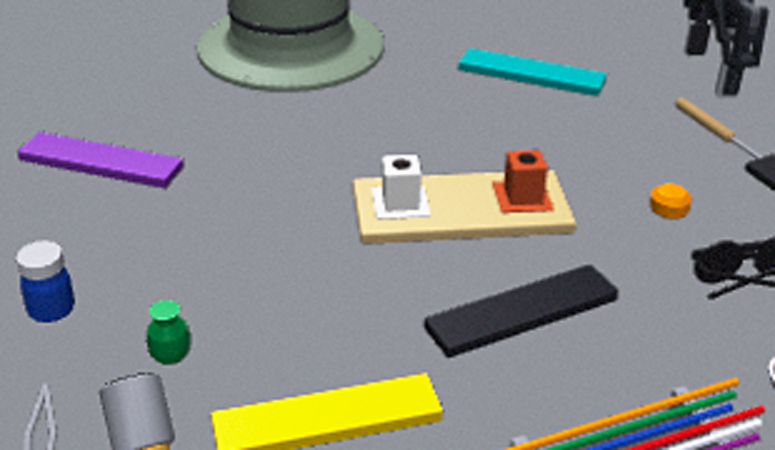

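The scene view shows both posts standing on their own pads, white at crop (402,185) and red at (526,178). The arm blocks the top view, so I'll move it aside and measure the centring.

```bash
cat > chk.py <<'E'
import sys
from h import *
from act import *
def chk(t):
    goto_joints([1.189,0.521,-0.036,1.599,0.021,1.021,-0.113]); snap(t)
    for n in("top","scene"):
        c=dict(np.load(f"{n}{t}.npz"));W=world(c);z=W[...,2];v3=cv2.cvtColor(c["image"],cv2.COLOR_BGR2HSV)[...,2]
        near=np.hypot(W[...,0]-MID[0],W[...,1]-MID[1])<120
        yield n,c,W,z,v3,near
if __name__=="__main__":
    for n,c,W,z,v3,near in chk(2):
        for k,P in(("w",WP),("t",TP)):
            d=np.hypot(W[...,0]-P[0],W[...,1]-P[1])<35
            m=d&(z>61)&(v3<90);v,u=np.nonzero(m);p=onplane(c,np.c_[u,v],68).mean(0)
            e=p-P; m2=d&(z>63); r=rect(c,m2,68)
            print(n,k,len(u),"mark",p.round(1),"err along",(e@D).round(1),"across",(e@[D[1],-D[0]]).round(1),"rect",*r)
E
python3 chk.py
```

```text
top w 51 mark [443.2 -11.2] err along -0.6 across 0.4 rect [442.5  -9.9  40.1  39.8] -0.297 [442.5  -9.9] 284
top t 64 mark [480.1 120.7] err along -3.6 across -0.5 rect [481.2 122.   40.3  40.3] 1.297 [481.4 122.2] 279
scene w 18 mark [443.6 -10.5] err along 0.1 across 0.6 rect [449.1 -11.5  45.8  39.6] -0.301 [448.3 -11.2] 134
scene t 17 mark [482.8 124.5] err along 0.8 across 1.0 rect [489.4 122.7  45.8  40.5] -0.344 [487.3 122.8] 129
```

Run:
```python
import cv2
cv2.imwrite("pics/top2b.png",cv2.resize(cv2.imread("pics/top2.png")[50:300,150:500],None,fx=2,fy=2))
```

```text
(no output)
```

View pics/top2b.png

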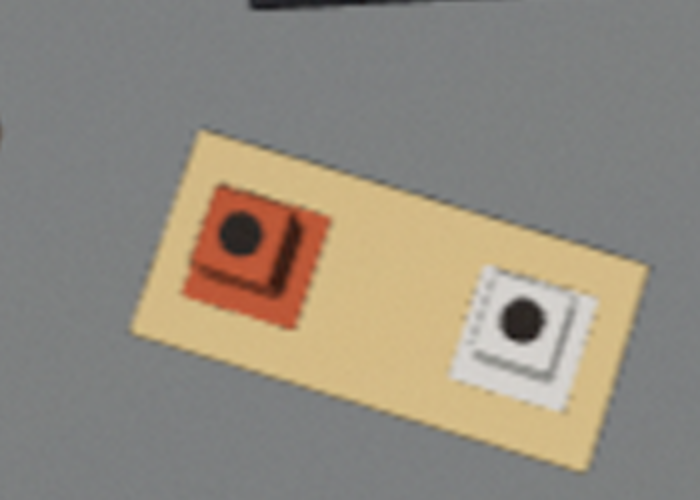

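Top view: both posts are upright and square on their pads (marks at crop (241,234) and (522,320)). Both views put them within about 2 mm of centre; the −3.6 mm reading for the red mark includes dark side-face pixels. Next is the amber weight.

```bash
python3 - <<'E'
from act import *
pick((543,281),JP,1.5)
place(MID,JP,16.5)
E
cat > chk2.py <<'E'
from chk import *
if __name__=="__main__":
    for n,c,W,z,v3,near in chk(3):
        hsv=cv2.cvtColor(c["image"],cv2.COLOR_BGR2HSV).astype(int)
        d=np.hypot(W[...,0]-MID[0],W[...,1]-MID[1])<45
        m=d&(z>35)&(z<50);v,u=np.nonzero(m);p=onplane(c,np.c_[u,v],39.5).mean(0);e=p-MID
        print(n,len(u),p.round(1),"along",(e@D).round(1),"across",(e@[D[1],-D[0]]).round(1),"zmax",np.percentile(z[d],99).round(1))
    print(read_state()["time"])
E
python3 chk2.py
```

```text
grip 43.29099461430929 [543.41121628 281.06354098   2.59924549] 24.1167
lifted 43.09849467525638 [ 0.95274653 -0.21499107 -0.43364115] 24.8583
touch True [462.86702996  56.64731649  16.90960062] 43.111994124795864
28.075
top 217 [462.4  57.8] along 1.0 across -0.2 zmax 43.4
scene 96 [468.8  56. ] along 1.0 across 6.5 zmax 42.1
30.6917
```

View pics/scene3.png

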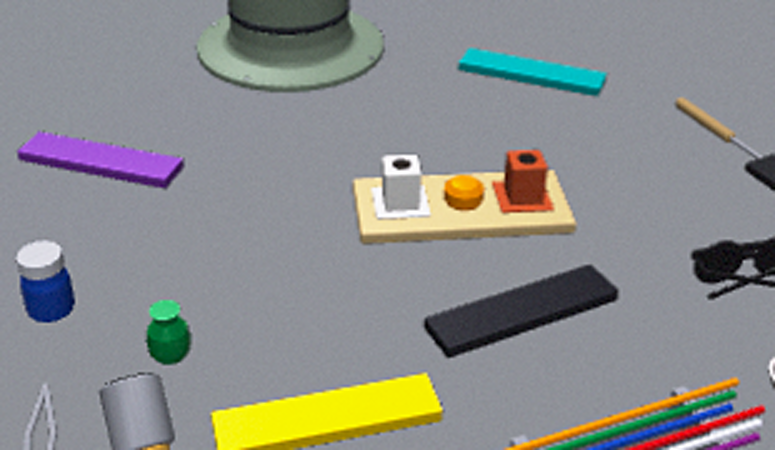

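View pics/top3.png

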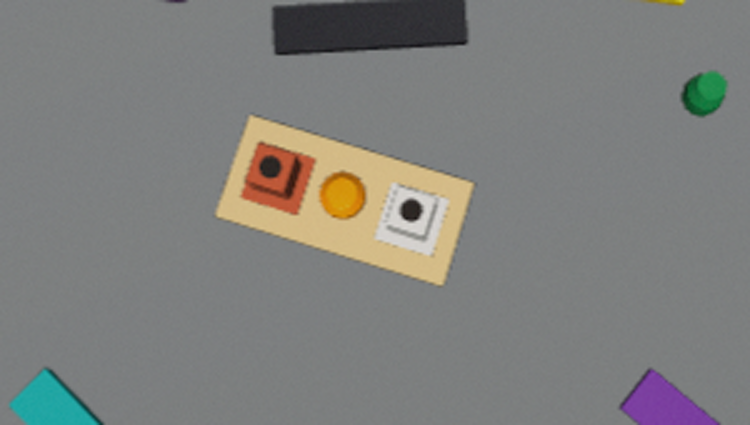

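Both views show the amber weight flat and midway between the posts, at top crop (343,195). Its top is at 42–43 mm, where 42 is expected. Next is the charcoal slab.

```bash
python3 - <<'E'
from act import *
pick((645.5,38.0),1.650-np.pi/2,0.5,hi=170)
place(MID,JP,69.2,hi=190)
E
cat > chk4.py <<'E'
from chk import *
for n,c,W,z,v3,near in chk(4):
    d=np.hypot(W[...,0]-MID[0],W[...,1]-MID[1])<130
    m=d&(z>76)&(z<95)&(v3<100);print(n,*rect(c,m,82))
    e=W[m][:,:2]-MID; A=np.c_[e@D,e@[D[1],-D[0]],np.ones(m.sum())]
    print("plane",np.linalg.lstsq(A,W[m][:,2],rcond=None)[0].round(3))
print(read_state()["time"])
E
python3 chk4.py
```

```text
grip 48.223588450453285 [645.92419105  37.92516495   1.64035437] 34.9083
lifted 47.76284220307754 [-0.67972323 -0.66378806 -3.28374932] 35.7333
touch True [463.02288537  56.63578472  69.58254747] 48.29839773881837
38.6417
top [462.   56.5 197.7  50.1] 1.293 [461.8  55.7] 1771
plane [2.0000e-03 2.0000e-03 8.2617e+01]
scene [469.5  54.6 198.1  59.6] 1.292 [468.4  54.4] 802
plane [ 1.0000e-03 -2.8000e-02  8.1539e+01]
41.25
```

View pics/scene4.png

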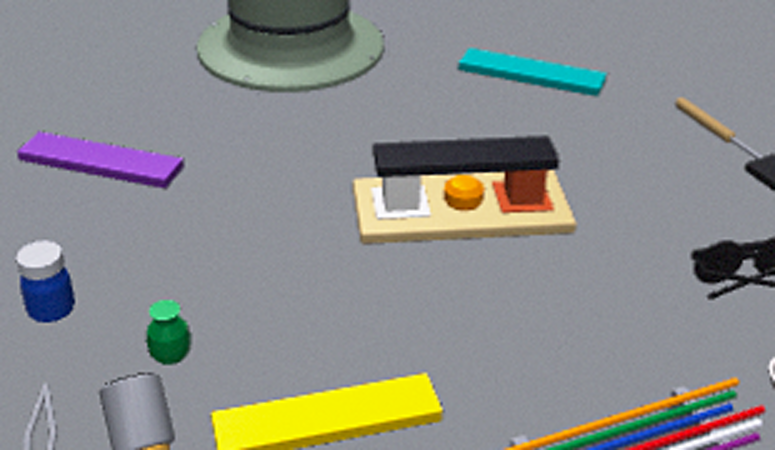

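View pics/top4.png

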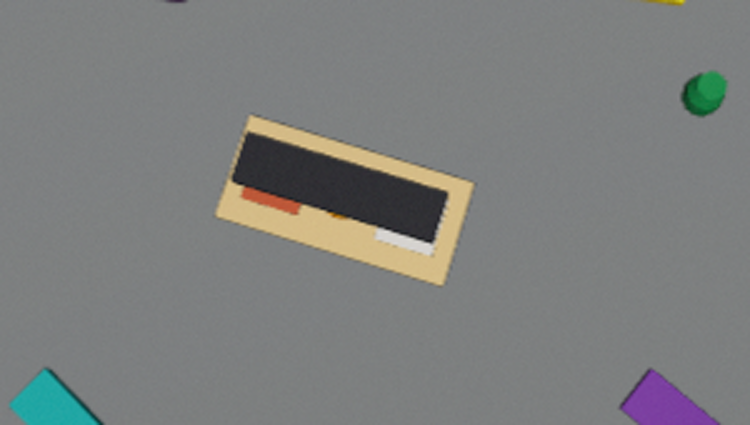

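The slab lies level on both posts. Its centre is within 1 mm and its heading matches the shelf (1.293 against 1.291), with its top at 82 mm. Next is the vase.

```bash
python3 - <<'E'
from act import *
pick((576.2,-303.5),JP,3,hi=150)
movel([540,-230,220],max_speed=250)
place(MID,JP,85.3,hi=220,g=5)
E
cat > chk5.py <<'E'
from chk import *
for n,c,W,z,v3,near in chk(5):
    d=np.hypot(W[...,0]-MID[0],W[...,1]-MID[1])<130
    h,s,_=cv2.split(cv2.cvtColor(c["image"],cv2.COLOR_BGR2HSV).astype(np.uint8))
    m=d&(z>130);v,u=np.nonzero(m);p=onplane(c,np.c_[u,v],136.5).mean(0);e=p-MID
    print(n,"lip",len(u),p.round(1),(e@D).round(1),(e@[D[1],-D[0]]).round(1),"z",np.median(z[m]).round(1))
    m=d&(z>76)&(z<95)&(v3<100)&(s<90);print("slab",*rect(c,m,82))
print(read_state()["time"],read_state()["ft_force"])
E
python3 chk5.py
```

```text
grip 39.47213032191528 [ 576.49049186 -303.72178997    4.06821258] 44.425
lifted 39.169048098800545 [-0.86685024  0.65781803 -1.41183085] 45.1667
touch True [463.25959278  56.72123626  85.82321202] 39.1208095902466
49.225
top lip 132 [462.6  54.4] -2.2 0.9 z 137.8
slab [462.   56.6 197.6  50.1] 1.293 [461.1  55.5] 1502
scene lip 57 [464.8  56.7] 0.5 2.4 z 136.4
slab [470.1  54.7 197.6  60.7] 1.292 [469.3  53.4] 697
51.825 [-0.06054793  0.20928673  0.01902248]
```

View pics/scene5.png

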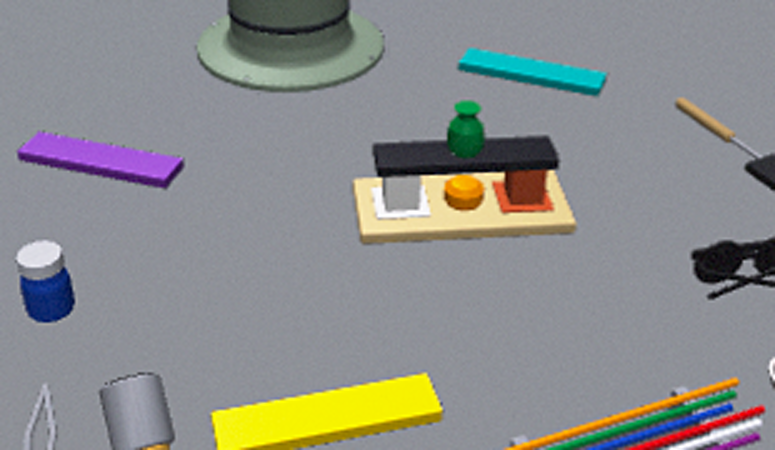

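View pics/top5.png

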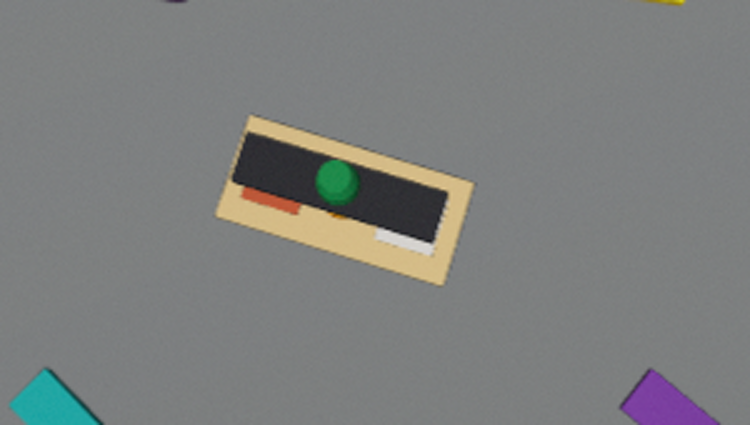

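The vase stands upright in the middle of the slab (scene crop (466,130)). Its lip is at 137 mm and within about 2 mm of centre. The jar and spectacles are where they were, and the arm is well clear.

```bash
python3 -c "
from workcell import *
wait(0.5); finish_job()"
```

```text
the job is handed in; nothing more can be done
```

The two-tier load is built as asked and handed in at about 52 s of the 102 s allowed. I placed the white post, terracotta post, amber paperweight, charcoal slab and green vase in that order, each released before the next. The arm ended well clear of everything.

| Item | Last check |
|---|---|
| Posts | Upright and square on their own pads, within about 2 mm of centre |
| Amber paperweight | Flat side down between the posts, about 1 mm off the middle in the top view |
| Charcoal slab | Level, top at about 82 mm, within 1 mm of the shelf's middle, heading 1.293 rad against the shelf's 1.291 |
| Green vase | Upright, lip at about 137 mm, within about 2.5 mm of the slab's middle |

- **Readings that disagreed:** The scene camera put the amber 6.5 mm and the slab about 7 mm further out in x. I put this down to its masks including the faces turned towards it. One top-view reading put the terracotta post 3.6 mm off, but that mask included dark side-face pixels. I relied on the cleaner readings in both cases.
- **Blue jar and spectacles:** I never went near them. They look unmoved in the pictures, but I did not measure them again.

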